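Unclip the middle tube holder and stand it in the tray

ROBOT

A 6-joint arm with a two-finger parallel gripper is mounted at the origin on the work surface. World frame = base frame: x ahead of the robot, y to its left, z up, the work surface at z = 0. Lengths are in m, angles in rad, forces in N, time in s.
With the tool pointing down it reaches from about 0.35 to 0.975 m from the base axis. Payload 7.1 kg.
Tool frame: the origin (TCP) lies at the centre of the arm's flange, where the gripper is bolted on; the fingertips stand 182 mm ahead of it and the grasp point (between the pads) lies 163 mm ahead of it (arm.finger_overhang is the distance from the TCP to the fingertips, in m); z points along the fingers, y is the line along which they close (so a half turn about z gives the same grasp; the last joint's range is limited). The gripper opens to 88 mm and grips with 3 to 60 N. Pads are 20 mm wide; open, the fingers measure 115 mm over their backs; the gripper's body (75 mm by 178 mm) begins 61 mm behind the grasp point.
Start: joints at [1.317, 0.423, 1.63, -0, 1.089, -0.019], TCP at [0.145, 0.608, 0.405] pointing down, gripper open.
Joint ranges: [-3, 3], [-0.9, 2.11], [0.09, 2.58], [-1.31, 4.45], [0.11, 2.69], [-2.54, 2.54]. Speed limits (rad/s): [2.39, 2.39, 3.01, 3.14, 3.14, 3.14].

INTERFACE

Orientations are given as a unit quaternion [w, x, y, z].
In Python, from rig import arm gives the robot as it stands. The module is installed in compiled form; this text tells all that it offers.
- The arm moves only by the tool jog_arm, never from a script. Its argument "series" is a list of rows, each a list of 4 numbers: the shift along the tool's x, y, z in m, then the turn about the tool's z in degrees. In form: [[dx, dy, dz, twist], ...]. A call has 1 to 8 rows; each row shifts and turns the commanded pose from where the row before left it, along the tool's axes as they then stand; what a row does not reach is not made up. A row lasts 1/12 s, in which the tool goes at most 41.7 mm and 7.16 degrees, less where a joint would pass 70% of its speed; a pose out of reach is approached as far as the arm can. A call is refused whole if a number of a shift passes 0.0417 or a number of a turn 7.16, either way. A call with a gripper value outside its range is refused whole. "jaw" is the opening, from -1 (shut) to 1 (fully open), set as the call begins (left out, the last holds). The fingers move at their own pace and stop on an object; the grip force is fixed at half the most. Time passes only in rows, so rows that do not move let the fingers close. It gives the time, the measured TCP pose, the force, the opening and the grip force at its end, in the units of the state.
- arm.observe(): the state, without advancing time (a new reading comes with each control period).
- arm.capture(name): name is "side" or "top" or "wrist"; returns (picture, depth): 420x560x3 uint8, red, green, blue; 420x560 float32, m along the optical axis (not along the pixel's ray), 0 where there is no reading.
- arm.get_calibration(name): a dict with "fx", "fy", "cx", "cy" (pixels), "dist" ([k1, k2, p1, p2, k3] as OpenCV has them; the pictures are not rectified), "origin" and "rotation" of the camera in the world. Camera axes: x right, y down, z forward; pixel columns grow to the right and rows downward; lengths in m; the calibration is good to about 2 mm. A picture is of the moment at which its call begins: read the wrist's pose just before it. get_calibration takes no time and is no camera call; for the wrist camera it gives the pose at the moment of the call.
- arm.job_done(): hands the job in; it is judged then, once.
Trained networks look in the newest picture that a camera, given by its name, has taken for a name from the list of things; names that differ only in an ending like _2 or _b are one class to them, and where a whole thing is asked for, a point or a joint stands for the part that bears it (a point fixed in the world has none). Each returns a list of dicts, best first, with "score" (0 to 1); they miss things now and then, are a little off and sometimes report something else, mostly with a low value. They report only what shows in the picture. A call takes as long as a camera call. They do not tell look-alikes from the thing itself.
- arm.look_for(query, camera): "at" ([row, column] in pixels, amid what is visible of it).
- arm.regions_of(query, camera): "mask" (420x560 bool, what is visible of it) and "at" ([row, column] in pixels, amid what is visible of it).
The state is a dict: "clock": time; "joint_pos": joint angles; "joint_vel": joint speeds; "effort": joint torques, N m; "tcp_pos": TCP position; "tool_rot": TCP orientation; "force": force on the tool from outside, world axes, zero at the start; "ft_torque": the same for the moment, N m; "finger_gap": finger opening in m; "gripper_force": force on a finger pad.
Only numpy, scipy, OpenCV 4.12 (cv2) and the standard library are available. Lean on these libraries where they do the work, as an engineer would, in place of code of your own. Each camera call takes 0.05 s, during which the arm holds its last target. There are 200 camera calls.

TASK

Three clip-on tube holders that differ only in size are clipped on the sloping rail under the lamp tube. Pull the middle-sized one off its sprung catch and set it down, without dropping it, standing upright on the floor of the green tray with its long side in line with the tray's long side. Leave the other two holders clipped where they are and disturb nothing else on the bench.

Things in the scene. Friction and masses are not known exactly. Their poses are not given: they have to be found in the camera images.
- holder_middle: White clip-on saddle, 58 mm long in y (along the rail), 36 wide in x, 70 tall, two 12 mm wells, blue grip fin. Origin: centre of underside. z: up through the fin (on the rail it leans 30 deg, square out of the slope). Block top at z = 34 mm; fin z 34 to 70 mm, 12 thick in x, 24 wide in y, on the z axis. This is the middle-sized one, about 90 g.
- holder_small: White clip-on saddle, 44 mm long in y (along the rail), 36 wide in x, 70 tall, two 7 mm wells, blue grip fin. Origin: centre of underside. z: up through the fin (on the rail it leans 30 deg, square out of the slope). Block top at z = 34 mm; fin z 34 to 70 mm, 12 thick in x, 24 wide in y, on the z axis. The smallest look-alike.
- holder_large: White clip-on saddle, 72 mm long in y (along the rail), 36 wide in x, 70 tall, two 17 mm wells, blue grip fin. Origin: centre of underside. z: up through the fin (on the rail it leans 30 deg, square out of the slope). Block top at z = 34 mm; fin z 34 to 70 mm, 12 thick in x, 24 wide in y, on the z axis. The largest look-alike.
- stand: Fixed sloping stand, 130 (x) x 304 (y) mm. Origin: centre of underside, z up; its low -x side faces the robot's left. Its dark panel tilts 30 deg: face normal (-0.5, 0, 0.866), face middle at z = 55 mm. Bright rail bar along y, 14 mm wide, 26 mm tall on the panel's face; holders sit over it at y = -82, 0, +82 mm.
- slot1 (a point): Middle place on the rail: where the origin of a clipped holder lies. Sprung brass rollers in the rail's flanks catch the beads inside a holder's legs: it comes off when pulled straight out along the panel's normal with about 10 N, is past the catch after 15 mm and off the rail after 20 mm.
- lamp (a point): Middle of the fixed white lamp tube, 16 mm across, along y over the rail (posts at its ends, 148 mm either way, run down behind the rail). An upright hand over a holder would hit it; a hand tilted square to the panel clears it.
- tray: Fixed green tray, 130 (x) x 180 (y, its long side) x 22 mm tall outside, walls 5 mm. Origin: centre of its underside. 
- tray_in (a point): Centre of the tray's inner floor, which is 120 x 170 mm.
- jar: Loose capped glass jar, 68 mm across, 95 mm tall. A bystander; origin on its underside.
- bottle: Loose white bottle, 66 mm across, 170 mm tall. A bystander; origin on its underside.
- dish: Loose petri dish, 92 mm across, 18 mm tall. A bystander; origin on its underside.
- cutters: Loose cutters lying flat, red handles, about 150 x 75 x 14 mm. A bystander; origin on its underside.
- forceps: Loose steel forceps lying flat, 135 x 22 x 10 mm. A bystander; origin on its underside.
There are look-alikes about, which are no part of the job. Several things look just like the tray: the one meant starts farthest from the robot's base.

How it is judged:
By the outcome, as a careful person would: the job done as asked, in the order asked, and still so for the second after the job is handed in, with the robot touching nothing.
It also fails if it takes over 38 s, if anything falls off the work surface, if the arm or the gripper's body presses on something with over 40 N, if the wrist force passes 120 N, or if a joint passes its speed limit or range.

## Working session

There is one attempt and no reset: what is moved stays moved. The work goes in short steps, Python scripts to look and compute and a tool call to move; the robot and the scene stay as the last step left them, time stands still between calls to the robot, and variables do not carry over. Pictures are saved under pics/ and viewed, at most 10 in all, crops included, and the job is handed in when it is done.

Besides the shell and the picture viewer there is one more tool, called after ">>>" in YAML: its name, and indented under it one key for each argument. jog_arm: Moves the arm, as the interface text tells. Its arguments: {"type":"object","properties":{"series":{"type":"array","items":{"type":"array","items":{"type":"number"}}},"jaw":{"type":"number"}},"required":["series"]}

```bash
mkdir -p pics; cat > h.py <<'E'
from rig import arm
import numpy as np, cv2
def cal(n):
    c=arm.get_calibration(n); K=np.array([[c['fx'],0,c['cx']],[0,c['fy'],c['cy']],[0,0,1.]])
    return K,np.array(c['dist'],float),np.array(c['origin']),np.array(c['rotation'])
def cloud(C,d,rows,cols):
    K,D,o,R=C; z=d[rows,cols]
    p=cv2.undistortPoints(np.stack([cols,rows],1).astype(np.float64)[:,None],K,D)[:,0]
    P=np.c_[p*z[:,None],z]
    P=P@R.T+o
    return P[z>0]
def allcloud(C,d):
    r,c=np.mgrid[0:420,0:560]; K,D,o,R=C
    p=cv2.undistortPoints(np.stack([c.ravel(),r.ravel()],1).astype(np.float64)[:,None],K,D)[:,0]
    z=d.ravel(); return (np.c_[p*z[:,None],z]@R.T+o).reshape(420,560,3)
def save(n,im): cv2.imwrite(f'pics/{n}.png',im[:,:,::-1])
E
python3 - <<'E'
from h import *
s=arm.observe(); print({k:np.round(v,3) for k,v in s.items()})
for n in ['top','side','wrist']:
    im,d=arm.capture(n); save(n+'0',im); np.savez(n+'0.npz',im=im,d=d)
    K,D,o,R=cal(n); print(n,o.round(3),R.round(3).tolist(),K[0,0])
for q in ['holder_middle','holder_small','holder_large','tray','stand','jar','bottle','dish','cutters','forceps']:
    C=cal('top'); d=np.load('top0.npz')['d']
    for r in arm.regions_of(q,'top'):
        rr,cc=np.nonzero(r['mask']); P=cloud(C,d,rr,cc)
        print(q,round(r['score'],2),np.round(r['at']),np.median(P,0).round(3),np.percentile(P,2,0).round(3),np.percentile(P,98,0).round(3))
im=np.hstack([np.load(n+'0.npz')['im'] for n in ['top','side']]); save('both',cv2.resize(im,(800,300)))
E
```

```text
{'clock': np.float64(0.0), 'joint_pos': array([ 1.317,  0.424,  1.631,  0.   ,  1.089, -0.019]), 'joint_vel': array([-0.   , -0.001, -0.002,  0.   ,  0.001, -0.001]), 'effort': array([ 1.0000e-03, -5.4463e+01, -2.7367e+01,  6.4000e-02,  2.3000e-02,
       -0.0000e+00]), 'tcp_pos': array([0.145, 0.608, 0.404]), 'tool_rot': array([-0.   ,  0.117,  0.993, -0.001]), 'force': array([-0.751, -0.583,  0.365]), 'ft_torque': array([0.039, 0.007, 0.017]), 'gripper_force': np.float64(0.0), 'finger_gap': np.float64(0.087)}
top [ 0.392 -0.11   1.57 ] [0.044, -0.705, 0.707, -0.036] 514.7981289323709
side [ 0.476 -1.173  0.775] [-0.502, 0.864, -0.025, 0.019] 467.4640981223803
wrist [0.075 0.623 0.383] [0.106, 0.778, 0.614, 0.082] 296.7208238327023Traceback (most recent call last):
  File "<stdin>", line 9, in <module>
  File "h.py", line 10, in cloud
    P=P@R.T+o
      ~^~~~
ValueError: matmul: Input operand 1 has a mismatch in its core dimension 0, with gufunc signature (n?,k),(k,m?)->(n?,m?) (size 4 is different from 3)
```

View pics/top0.png

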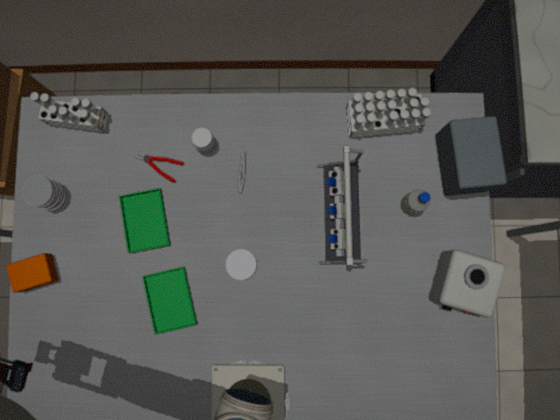

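View pics/side0.png

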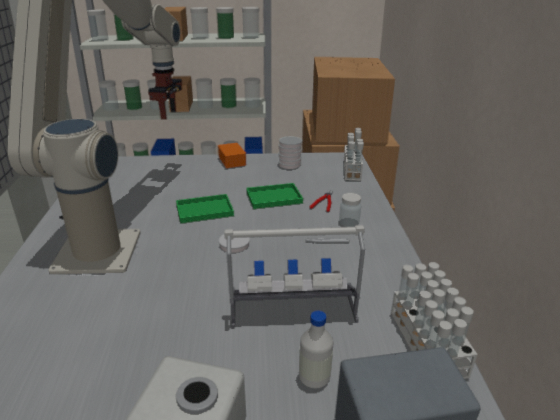

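The top picture shows green trays at about (row 221, col 145) and (300, 170), with the upper one farther from the base. The stand is at (210, 342). The lamp tube lies to the right of three blue fins at rows 182, 211 and 239, col 333. In the side view the fins are at (268, 259), (266, 293) and (265, 326).

```bash
sed -i "s/np.array(c\['rotation'\])/Rm(c['rotation'])/" h.py; cat >> h.py <<'E'
from scipy.spatial.transform import Rotation
def Rm(q): return Rotation.from_quat(np.array(q)[[1,2,3,0]]).as_matrix()
E
python3 - <<'E'
from h import *
for n in ['top','side']:
    im,d=arm.capture(n); np.savez(n+'0.npz',im=im,d=d)
    C=cal(n); print(n)
    for q in ['holder_middle','holder_small','holder_large','lamp','tray','stand','jar','bottle','dish','cutters','forceps']:
      for r in arm.regions_of(q,n):
        rr,cc=np.nonzero(r['mask']); P=cloud(C,d,rr,cc)
        if len(P): print(q,round(r['score'],2),np.round(r['at']),np.median(P,0).round(3),np.percentile(P,2,0).round(3),np.percentile(P,98,0).round(3))
    A=allcloud(C,d); hsv=cv2.cvtColor(im,cv2.COLOR_RGB2HSV)
    b=(hsv[...,0]>105)&(hsv[...,0]<130)&(hsv[...,1]>120)&(hsv[...,2]>50)&(A[...,1]<-.1)&(A[...,1]>-.5)&(d>0)
    k,l,st,ce=cv2.connectedComponentsWithStats(b.astype(np.uint8))
    for i in range(1,k):
        if st[i,4]>10: P=A[l==i]; print('blue',ce[i].round(),st[i,4],P.mean(0).round(3),P.min(0).round(3),P.max(0).round(3))
im=np.load('top0.npz')['im'][140:280,300:390]; a=cv2.resize(im,None,fx=4,fy=4,interpolation=2)
im=np.load('side0.npz')['im'][215:325,215:375]; b=cv2.resize(im,(436,300),interpolation=2)
o=np.zeros((560,800,3),np.uint8); o[:,:360]=a; o[:300,364:]=b; save('crop',np.clip(o.astype(int)*1.5,0,255).astype(np.uint8))
E
```

```text
top
holder_middle 0.63 [239. 339.] [ 0.477 -0.264  0.094] [ 0.45  -0.288  0.072] [ 0.505 -0.24   0.124]
holder_small 0.53 [210. 339.] [ 0.557 -0.264  0.095] [ 0.538 -0.287  0.075] [ 0.58  -0.239  0.124]
holder_large 0.9 [181. 336.] [ 0.639 -0.265  0.094] [ 0.606 -0.285  0.069] [ 0.682 -0.24   0.226]
holder_large 0.52 [266. 243.] [0.403 0.021 0.019] [ 0.364 -0.018  0.011] [0.445 0.06  0.026]
lamp 0.64 [208. 345.] [ 0.555 -0.279  0.076] [ 0.409 -0.33   0.005] [ 0.711 -0.233  0.234]
tray 0.87 [299. 168.] [0.298 0.238 0.006] [ 0.21   0.167 -0.002] [0.385 0.307 0.025]
tray 0.66 [222. 146.] [0.539 0.318 0.006] [ 0.451  0.246 -0.002] [0.629 0.387 0.025]
stand 0.56 [210. 346.] [ 0.55  -0.28   0.077] [ 0.409 -0.328  0.027] [ 0.708 -0.235  0.234]
jar 0.87 [141. 206.] [0.769 0.127 0.09 ] [0.745 0.1   0.001] [0.808 0.161 0.101]
bottle 0.63 [201. 413.] [ 0.58  -0.486  0.116] [ 0.554 -0.519  0.024] [ 0.615 -0.465  0.174]
dish 0.95 [263. 241.] [0.406 0.021 0.019] [ 0.367 -0.018  0.011] [0.445 0.061 0.026]
forceps 0.54 [172. 241.] [0.688 0.02  0.008] [ 0.63   0.009 -0.001] [0.752 0.03  0.017]
forcep
[... 1468 characters left out ...]
[354. 317.] [ 0.586 -0.521  0.094] [ 0.557 -0.533  0.005] [ 0.618 -0.491  0.171]
dish 0.69 [243. 238.] [ 0.415 -0.004  0.016] [ 0.366 -0.026  0.001] [0.45  0.032 0.02 ]
cutters 0.77 [200. 326.] [0.72  0.275 0.01 ] [ 0.662  0.206 -0.003] [0.751 0.347 0.015]
forceps 0.72 [238. 321.] [0.679 0.016 0.007] [0.636 0.008 0.003] [0.745 0.028 0.012]
blue [326. 265.] 125 [ 0.643 -0.253  0.108] [ 0.633 -0.266  0.092] [ 0.654 -0.238  0.123]
blue [259. 268.] 122 [ 0.48  -0.254  0.109] [ 0.47  -0.265  0.093] [ 0.49  -0.241  0.125]
blue [292. 267.] 129 [ 0.561 -0.254  0.108] [ 0.55  -0.264  0.091] [ 0.572 -0.243  0.124]
blue [318. 313.] 62 [ 0.589 -0.494  0.17 ] [ 0.576 -0.5    0.168] [ 0.603 -0.486  0.173]
```

View pics/crop.png

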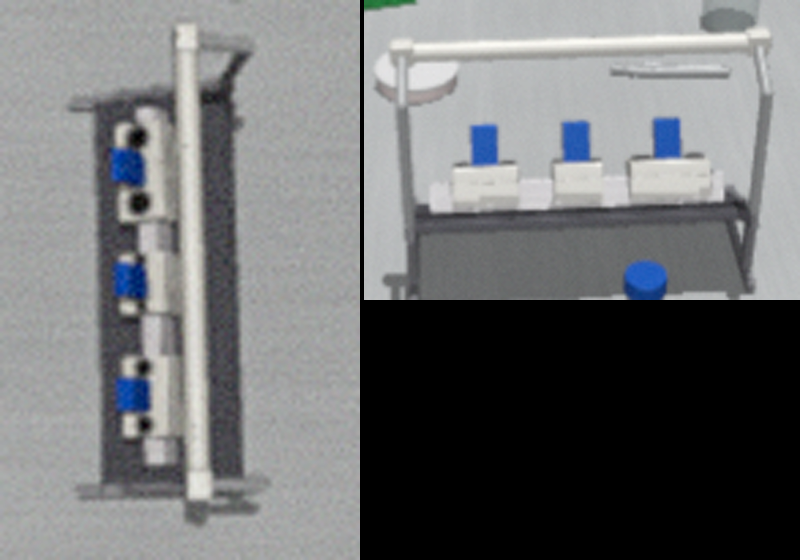

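```bash
python3 - <<'E'
from h import *
s=arm.observe(); Rt=Rm(s['tool_rot']); t=np.array(s['tcp_pos'])
for n in ['top','side']:
    f=np.load(n+'0.npz'); d=f['d']; im=f['im']; A=allcloud(cal(n),d)
    m=(A[...,2]>.205)&(A[...,2]<.25)&(abs(A[...,0]-.558)<.12)&(A[...,1]<-.2)&(A[...,1]>-.4)&(d>0)
    P=A[m]; print(n,'lamp',m.sum(),np.median(P,0).round(4),np.percentile(P,[3,97],0).round(4).tolist(),'slope',np.polyfit(P[:,0],P[:,1],1).round(4))
    Q=(A-t)@Rt; q=Q[(d>0)&(abs(Q)<[.15,.15,.2]).all(-1)]
    for a in np.arange(0,.19,.02):
        k=q[(q[:,2]>=a)&(q[:,2]<a+.02)]
        if len(k)>3: print('  z',a.round(2),len(k),k.min(0)[:2].round(3),k.max(0)[:2].round(3))
    hsv=cv2.cvtColor(im,cv2.COLOR_RGB2HSV)
    g=(hsv[...,0]>45)&(hsv[...,0]<80)&(hsv[...,1]>120)&(hsv[...,2]>40)&(d>0)&(A[...,0]>.415)&(A[...,2]<.05)&(A[...,1]>.2)&(A[...,1]<.45)
    P=A[g]; rect=cv2.minAreaRect(P[:,:2].astype(np.float32)); print('tray',rect, 'zfloor',np.percentile(P[:,2],[5,50,95]).round(4))
    # fin edges of middle
    b=(hsv[...,0]>105)&(hsv[...,0]<130)&(hsv[...,1]>120)&(abs(A[...,0]-.478)<.03)&(A[...,1]<-.2)&(A[...,1]>-.3)&(d>0)
    P=A[b]; print('fin',np.percentile(P,[5,50,95],0).round(4).tolist())
f=np.load('wrist0.npz'); save('w',f['im'])
E
```

```text
top lamp 549 [ 0.555  -0.2776  0.2289] [[0.4449, -0.2859, 0.2223], [0.6693, -0.2706, 0.2345]] slope [ 0.0094 -0.2831]
  z 0.02 5 [-0.016 -0.044] [-0.005 -0.041]
  z 0.04 321 [-0.033 -0.093] [ 0.033 -0.031]
  z 0.06 304 [-0.033 -0.094] [ 0.034 -0.014]
  z 0.08 121 [-0.033 -0.086] [ 0.032 -0.008]
  z 0.1 10 [-0.017 -0.083] [ 0.031 -0.079]
  z 0.16 19 [-0.011 -0.058] [ 0.01  -0.047]
tray ((0.5395336151123047, 0.3165711462497711), (0.17982307076454163, 0.13155756890773773), 10.797887802124023) zfloor [-0.0008  0.0057  0.022 ]
fin [[0.4663, -0.2598, 0.0981], [0.4772, -0.2466, 0.1179], [0.4867, -0.2377, 0.1251]]
side lamp 755 [ 0.5558 -0.2837  0.2256] [[0.446, -0.288, 0.2162], [0.6714, -0.2759, 0.2302]] slope [ 0.0089 -0.2881]
  z 0.0 137 [-0.04 -0.05] [0.035 0.011]
  z 0.02 85 [-0.034 -0.05 ] [0.02 0.02]
  z 0.04 149 [-0.036 -0.098] [0.028 0.089]
  z 0.06 183 [-0.04  -0.102] [0.031 0.09 ]
  z 0.08 173 [-0.036 -0.089] [0.032 0.083]
  z 0.1 44 [-0.028 -0.08 ] [0.01  0.061]
  z 0.12 66 [-0.018 -0.065] [0.01  0.061]
  z 0.14 62 [-0.013 -0.06 ] [0.013 0.052]
  z 0.16 53 [-0.013 -0.062] [0.012 0.052]
  z 0.18 7 [-0.005 -0.053] [0.009 0.047]
tray ((0.5400761365890503, 0.31682413816452026), (0.1787324696779251, 0.14219245314598083), 10.171387672424316) zfloor [0.0014 0.0059 0.0212]
fin [[0.4705, -0.2614, 0.0949], [0.4801, -0.2546, 0.1093], [0.4897, -0.2458, 0.1215]]
```

The three blue fins could each be the target: side pixels (268,259), (267,292) and (265,326). Their block lengths measure about 54, 44 and 70 mm, so the middle-sized holder is the one nearest the robot, at side (279,259) and top (239,339). The close crop agrees, since its wells are of middle size. The lamp lies straight over the rail, so I need to know whether this jog can tilt the hand. I'll test that in free air near the inner reach limit.

>>> jog_arm:
  series:
    - [0.013,-0.024,0,0]
    - [0.013,-0.024,0,0]
    - [0.013,-0.024,0,0]
    - [0.013,-0.024,0,0]
    - [0.013,-0.024,0,0]
    - [0.013,-0.024,0,0]
    - [0.013,-0.024,0,0]
    - [0.013,-0.024,0,0]
  jaw: 0.2

```text
clock: 2.07
tcp_pos: [-0.0011, 0.4442, 0.4048]
tool_rot: [-0.0, 0.117, 0.993, 0.0]
force: [0.2, 1.2, -0.3]
finger_gap: 0.0527
gripper_force: 0.0
```

>>> jog_arm:
  series:
    - [-0.009,-0.039,0,0]
    - [-0.009,-0.039,0,0]
    - [-0.009,-0.039,0,0]
    - [-0.009,-0.039,0,0]

```text
clock: 2.4
tcp_pos: [-0.0019, 0.2834, 0.4044]
tool_rot: [0.0, 0.117, 0.993, -0.0]
force: [-0.4, 0.0, 0.7]
finger_gap: 0.0527
gripper_force: 0.0
```

>>> jog_arm:
  series:
    - [-0.009,-0.039,0,0]
    - [-0.009,-0.039,0,0]

```text
clock: 2.57
tcp_pos: [-0.0024, 0.2033, 0.4043]
tool_rot: [0.0, 0.117, 0.993, -0.0]
force: [0.2, -0.6, 0.9]
finger_gap: 0.0524
gripper_force: 0.0
```

```bash
python3 -c "
from h import *
s=arm.observe();print(s['joint_pos'].round(3),s['tcp_pos'].round(4),s['tool_rot'].round(3))"
```

```text
[ 1.524 -0.311  2.424 -0.     1.029  0.188] [-0.0024  0.2033  0.4043] [ 0.     0.117  0.993 -0.   ]
```

>>> jog_arm:
  series:
    - [-0.007,-0.03,0,0]

```text
clock: 2.65
tcp_pos: [-0.0027, 0.1715, 0.4038]
tool_rot: [0.0, 0.117, 0.993, -0.001]
force: [0.2, 0.2, 0.7]
finger_gap: 0.053
gripper_force: 0.0
```

>>> jog_arm:
  series:
    - [-0.007,-0.03,0,0]

```text
clock: 2.73
tcp_pos: [-0.0028, 0.1417, 0.4042]
tool_rot: [0.0, 0.117, 0.993, -0.0]
force: [0.1, -0.4, 0.8]
finger_gap: 0.0532
gripper_force: 0.0
```

```bash
python3 -c "
from h import *
s=arm.observe();print(s['joint_pos'].round(3),s['tcp_pos'].round(4),s['tool_rot'].round(3))"
```

```text
[ 1.507 -0.487  2.502 -0.     1.127  0.17 ] [-0.0028  0.1417  0.4042] [ 0.     0.117  0.993 -0.   ]
```

```bash
cat >> h.py <<'E'
def plan(target,twist=0,vmax=.04,p0=None,R0=None,tw0=0):
    """rows from commanded pose to world TCP target; prints per-row numbers"""
    s=arm.observe(); p=np.array(s['tcp_pos'] if p0 is None else p0,float); R=Rm(s['tool_rot']) if R0 is None else R0
    D=np.array(target)-p; n=int(max(np.ceil(np.linalg.norm(D)/vmax),np.ceil(abs(twist)/7.1),1))
    out=[]
    for i in range(n):
        out.append([*(R.T@(D/n)).round(4).tolist(),round(twist/n,2)]); R=R@Rotation.from_euler('z',twist/n,degrees=True).as_matrix()
    print(n,out); return np.array(target),R
E
python3 - <<'E'
from h import *
p,R=plan([.15,.38,.42],0)
p,R=plan([.42,.1,.45],76.6,p0=p,R0=R)
print(R.round(3).tolist())
p,R=plan([.30,-.35,.47],0,p0=p,R0=R)
p,R=plan([0,-.60,.47],0,p0=p,R0=R)
E
```

```text
8 [[-0.0117, 0.0334, -0.002, 0.0], [-0.0117, 0.0334, -0.002, 0.0], [-0.0117, 0.0334, -0.002, 0.0], [-0.0117, 0.0334, -0.002, 0.0], [-0.0117, 0.0334, -0.002, 0.0], [-0.0117, 0.0334, -0.002, 0.0], [-0.0117, 0.0334, -0.002, 0.0], [-0.0117, 0.0334, -0.002, 0.0]]
11 [[-0.0298, -0.0191, -0.0027, 6.96], [-0.0319, -0.0153, -0.0027, 6.96], [-0.0335, -0.0113, -0.0027, 6.96], [-0.0346, -0.0072, -0.0027, 6.96], [-0.0352, -0.0029, -0.0027, 6.96], [-0.0353, 0.0014, -0.0027, 6.96], [-0.0349, 0.0056, -0.0027, 6.96], [-0.034, 0.0098, -0.0027, 6.96], [-0.0325, 0.0139, -0.0027, 6.96], [-0.0306, 0.0177, -0.0027, 6.96], [-0.0282, 0.0213, -0.0027, 6.96]]
[[0.001, 1.0, 0.0], [1.0, -0.001, -0.0], [-0.0, 0.0, -1.0]]
12 [[-0.0375, -0.01, -0.0017, 0.0], [-0.0375, -0.01, -0.0017, 0.0], [-0.0375, -0.01, -0.0017, 0.0], [-0.0375, -0.01, -0.0017, 0.0], [-0.0375, -0.01, -0.0017, 0.0], [-0.0375, -0.01, -0.0017, 0.0], [-0.0375, -0.01, -0.0017, 0.0], [-0.0375, -0.01, -0.0017, 0.0], [-0.0375, -0.01, -0.0017, 0.0], [-0.0375, -0.01, -0.0017, 0.0], [-0.0375, -0.01, -0.0017, 0.0], [-0.0375, -0.01, -0.0017, 0.0]]
10 [[-0.025, -0.03, 0.0, 0.0], [-0.025, -0.03, 0.0, 0.0], [-0.025, -0.03, 0.0, 0.0], [-0.025, -0.03, 0.0, 0.0], [-0.025, -0.03, 0.0, 0.0], [-0.025, -0.03, 0.0, 0.0], [-0.025, -0.03, 0.0, 0.0], [-0.025, -0.03, 0.0, 0.0], [-0.025, -0.03, 0.0, 0.0], [-0.025, -0.03, 0.0, 0.0]]
```

>>> jog_arm:
  series:
    - [-0.012,0.033,-0.002,0]
    - [-0.012,0.033,-0.002,0]
    - [-0.012,0.033,-0.002,0]
    - [-0.012,0.033,-0.002,0]
    - [-0.012,0.033,-0.002,0]
    - [-0.012,0.033,-0.002,0]
    - [-0.012,0.033,-0.002,0]
    - [-0.012,0.033,-0.002,0]

```text
clock: 3.4
tcp_pos: [0.1533, 0.3793, 0.4207]
tool_rot: [0.0, 0.117, 0.993, 0.0]
force: [-0.3, 0.2, -0.4]
finger_gap: 0.0524
gripper_force: 0.0
```

>>> jog_arm:
  series:
    - [-0.03,-0.019,-0.003,6.96]
    - [-0.032,-0.015,-0.003,6.96]
    - [-0.0335,-0.011,-0.003,6.96]
    - [-0.0345,-0.007,-0.003,6.96]
    - [-0.035,-0.003,-0.003,6.96]
    - [-0.035,0.0015,-0.003,6.96]

```text
clock: 3.9
tcp_pos: [0.3004, 0.225, 0.4391]
tool_rot: [0.0, 0.466, 0.885, 0.0]
force: [0.5, -0.3, -0.4]
finger_gap: 0.0525
gripper_force: 0.0
```

>>> jog_arm:
  series:
    - [-0.035,0.0055,-0.003,6.96]
    - [-0.034,0.01,-0.003,6.96]
    - [-0.0325,0.014,-0.003,6.96]
    - [-0.0305,0.018,-0.003,6.96]
    - [-0.028,0.021,-0.003,6.96]

```text
clock: 4.32
tcp_pos: [0.4234, 0.0978, 0.4541]
tool_rot: [0.0, 0.709, 0.705, 0.0]
force: [0.3, 1.1, -0.2]
finger_gap: 0.0527
gripper_force: 0.0
```

>>> jog_arm:
  series:
    - [-0.038,-0.01,-0.002,0]
    - [-0.038,-0.01,-0.002,0]
    - [-0.038,-0.01,-0.002,0]
    - [-0.038,-0.01,-0.002,0]
    - [-0.038,-0.01,-0.002,0]
    - [-0.038,-0.01,-0.002,0]

```text
clock: 4.82
tcp_pos: [0.3614, -0.13, 0.4661]
tool_rot: [0.0, 0.707, 0.707, 0.0]
force: [0.2, -0.7, -0.1]
finger_gap: 0.0528
gripper_force: 0.0
```

>>> jog_arm:
  series:
    - [-0.038,-0.01,-0.002,0]
    - [-0.038,-0.01,-0.002,0]
    - [-0.038,-0.01,-0.002,0]
    - [-0.038,-0.01,-0.002,0]
    - [-0.038,-0.01,-0.002,0]
    - [-0.038,-0.01,-0.002,0]

```text
clock: 5.32
tcp_pos: [0.3012, -0.3583, 0.4781]
tool_rot: [0.0, 0.707, 0.707, 0.0]
force: [1.1, 0.0, 0.5]
finger_gap: 0.0527
gripper_force: 0.0
```

>>> jog_arm:
  series:
    - [-0.028,-0.03,0,0]
    - [-0.028,-0.03,0,0]
    - [-0.028,-0.03,0,0]
    - [-0.028,-0.03,0,0]
    - [-0.028,-0.03,0,0]
    - [-0.028,-0.03,0,0]
    - [-0.028,-0.03,0,0]
    - [-0.028,-0.03,0,0]

```text
clock: 5.98
tcp_pos: [0.0604, -0.5815, 0.4778]
tool_rot: [0.0, 0.707, 0.707, -0.0]
force: [0.3, -0.7, -0.8]
finger_gap: 0.0528
gripper_force: 0.0
```

>>> jog_arm:
  series:
    - [-0.041,-0.008,0,0]
    - [-0.041,-0.008,0,0]
    - [-0.041,-0.008,0,0]
    - [-0.041,-0.008,0,0]
    - [-0.041,-0.008,0,0]
    - [-0.041,-0.008,0,0]
    - [-0.041,-0.008,0,0]
    - [-0.041,-0.004,0,0]

```text
clock: 6.65
tcp_pos: [0.0011, -0.9091, 0.4776]
tool_rot: [-0.0, 0.707, 0.707, -0.0]
force: [-0.6, -1.8, 0.6]
finger_gap: 0.0526
gripper_force: 0.0
```

>>> jog_arm:
  series:
    - [-0.041,0,0,0]
    - [-0.041,0,0,0]

```text
clock: 6.82
tcp_pos: [0.0016, -0.9756, 0.4775]
tool_rot: [-0.0, 0.707, 0.707, 0.0]
force: [0.6, -1.0, 1.3]
finger_gap: 0.0524
gripper_force: 0.0
```

>>> jog_arm:
  series:
    - [-0.041,0,0,0]
    - [-0.041,0,0,0]

```text
clock: 6.98
tcp_pos: [0.0021, -1.0096, 0.4687]
tool_rot: [0.007, 0.707, 0.707, -0.007]
force: [0.7, -17.1, 24.1]
finger_gap: 0.0522
gripper_force: 0.0
```

```bash
python3 -c "
from h import *
s=arm.observe();print(s['joint_pos'].round(3),s['tcp_pos'].round(4),s['tool_rot'].round(3))"
```

```text
[-1.581  1.182  0.085  0.     1.855 -1.58 ] [ 0.0021 -1.0096  0.4687] [ 0.007  0.707  0.707 -0.007]
```

>>> jog_arm:
  series:
    - [0.015,0,0,0]
    - [0.015,0,0,0]

```text
clock: 7.15
tcp_pos: [0.0022, -0.9808, 0.4511]
tool_rot: [0.001, 0.707, 0.707, -0.001]
force: [-0.3, -1.2, 1.0]
finger_gap: 0.0528
gripper_force: 0.0
```

```bash
python3 -c "
from h import *
s=arm.observe();print(s['joint_pos'].round(3),s['tcp_pos'].round(4),s['tool_rot'].round(4))"
```

```text
[-1.581  1.054  0.383  0.     1.701 -1.58 ] [ 0.0022 -0.9808  0.4511] [ 0.0013  0.7072  0.707  -0.0011]
```

```bash
python3 - <<'E'
from h import *
for n in ['top','side']:
    f=np.load(n+'0.npz'); d=f['d']; A=allcloud(cal(n),d); P=A[(d>0)&(A[...,1]<-.2)&(A[...,1]>-.36)&(A[...,2]>.15)&(A[...,2]<.26)]
    for a in [.385,.395,.4,.405,.41,.415,.42,.43,.46,.5,.54]:
        k=P[(P[:,0]>=a)&(P[:,0]<a+(.005 if a<.42 else .03))]
        if len(k): print(n,a,len(k),np.percentile(k[:,1],[2,50,98]).round(4),np.percentile(k[:,2],[2,50,98]).round(4))
E
```

```text
top 0.4 7 [-0.2862 -0.2785 -0.2727] [0.2198 0.2334 0.238 ]
top 0.405 28 [-0.3252 -0.2886 -0.2723] [0.2037 0.2225 0.2352]
top 0.41 42 [-0.3276 -0.2985 -0.2725] [0.2035 0.2199 0.2349]
top 0.415 27 [-0.3232 -0.2872 -0.2722] [0.2021 0.2245 0.236 ]
top 0.42 69 [-0.2854 -0.2791 -0.272 ] [0.2233 0.2295 0.2346]
top 0.43 65 [-0.2857 -0.2774 -0.2722] [0.2236 0.2289 0.2347]
top 0.46 72 [-0.2862 -0.2789 -0.2724] [0.2229 0.2297 0.2353]
top 0.5 72 [-0.2867 -0.278  -0.2709] [0.2188 0.2282 0.2334]
top 0.54 66 [-0.2851 -0.2775 -0.2713] [0.2232 0.2292 0.2363]
side 0.4 9 [-0.2877 -0.2855 -0.2742] [0.2155 0.2262 0.2297]
side 0.405 47 [-0.3292 -0.3054 -0.2789] [0.1531 0.212  0.2322]
side 0.41 100 [-0.3325 -0.3217 -0.2756] [0.1543 0.2052 0.2323]
side 0.415 88 [-0.3311 -0.3148 -0.2776] [0.1563 0.2075 0.2327]
side 0.42 93 [-0.2893 -0.2855 -0.2779] [0.2157 0.2255 0.2306]
side 0.43 102 [-0.29   -0.2848 -0.2759] [0.214  0.2254 0.2302]
side 0.46 91 [-0.2891 -0.2843 -0.2759] [0.2177 0.226  0.2306]
side 0.5 94 [-0.2879 -0.2845 -0.2753] [0.2158 0.2255 0.2305]
side 0.54 92 [-0.2887 -0.2835 -0.276 ] [0.217  0.2252 0.2312]
```

```bash
python3 - <<'E'
from h import *
a,b=np.load('top0.npz')['im'],np.load('side0.npz')['im']
x=cv2.resize(a[225:285,300:380],(533,400),interpolation=cv2.INTER_CUBIC); y=cv2.resize(b[220:330,215:255],(145,400),interpolation=cv2.INTER_CUBIC)
save('cap',np.clip(np.hstack([x,y]).astype(int)*1.6,0,255).astype(np.uint8))
E
```

```text
(no output)
```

View pics/cap.png

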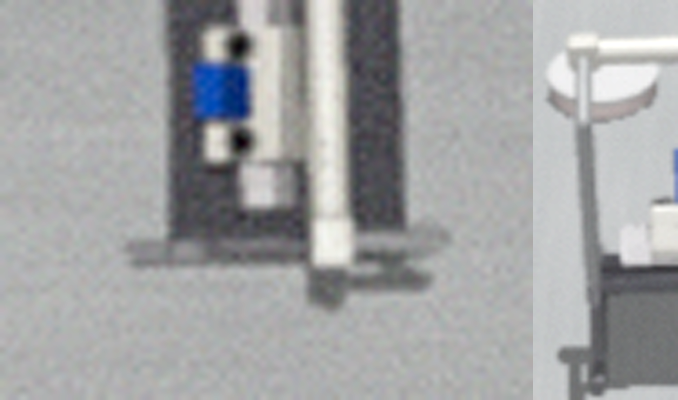

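```bash
python3 - <<'E'
from h import *
p,R=plan([.3,-.40,.475],0)
p,R=plan([.4785,-.19,.47],-.5,p0=p,R0=R)
p,R=plan([.4785,-.2,.276],0,p0=p,R0=R)
print(R.round(4).tolist())
E
```

```text
17 [[0.0342, 0.0175, -0.0015, 0.0], [0.0342, 0.0175, -0.0015, 0.0], [0.0342, 0.0175, -0.0015, 0.0], [0.0342, 0.0175, -0.0015, 0.0], [0.0342, 0.0175, -0.0015, 0.0], [0.0342, 0.0175, -0.0015, 0.0], [0.0342, 0.0175, -0.0015, 0.0], [0.0342, 0.0175, -0.0015, 0.0], [0.0342, 0.0175, -0.0015, 0.0], [0.0342, 0.0175, -0.0015, 0.0], [0.0342, 0.0175, -0.0015, 0.0], [0.0342, 0.0175, -0.0015, 0.0], [0.0342, 0.0175, -0.0015, 0.0], [0.0342, 0.0175, -0.0015, 0.0], [0.0342, 0.0175, -0.0015, 0.0], [0.0342, 0.0175, -0.0015, 0.0], [0.0342, 0.0175, -0.0015, 0.0]]
7 [[0.03, 0.0255, 0.0006, -0.07], [0.03, 0.0255, 0.0006, -0.07], [0.0299, 0.0256, 0.0006, -0.07], [0.0299, 0.0256, 0.0006, -0.07], [0.0299, 0.0256, 0.0006, -0.07], [0.0298, 0.0257, 0.0006, -0.07], [0.0298, 0.0257, 0.0006, -0.07]]
5 [[-0.0019, -0.0, 0.0388, 0.0], [-0.0019, -0.0, 0.0388, 0.0], [-0.0019, -0.0, 0.0388, 0.0], [-0.0019, -0.0, 0.0388, 0.0], [-0.0019, -0.0, 0.0388, 0.0]]
[[-0.0085, 1.0, 0.0003], [1.0, 0.0085, -0.0034], [-0.0034, 0.0003, -1.0]]
```

>>> jog_arm:
  series:
    - [0.034,0.0175,-0.0015,0]
    - [0.034,0.0175,-0.0015,0]
    - [0.034,0.0175,-0.0015,0]
    - [0.034,0.0175,-0.0015,0]
    - [0.034,0.0175,-0.0015,0]
    - [0.034,0.0175,-0.0015,0]
    - [0.034,0.0175,-0.0015,0]
    - [0.034,0.0175,-0.0015,0]

```text
clock: 7.82
tcp_pos: [0.141, -0.7097, 0.4758]
tool_rot: [0.008, 0.707, 0.707, -0.008]
force: [0.2, 0.1, 0.4]
finger_gap: 0.0525
gripper_force: 0.0
```

>>> jog_arm:
  series:
    - [0.034,0.0175,-0.0015,0]
    - [0.034,0.0175,-0.0015,0]
    - [0.034,0.0175,-0.0015,0]
    - [0.034,0.0175,-0.0015,0]
    - [0.034,0.0175,-0.0015,0]
    - [0.034,0.0175,-0.0015,0]
    - [0.034,0.0175,-0.0015,0]
    - [0.034,0.0175,-0.0015,0]

```text
clock: 8.48
tcp_pos: [0.2809, -0.4377, 0.4814]
tool_rot: [0.009, 0.707, 0.707, -0.008]
force: [1.9, -0.5, -0.6]
finger_gap: 0.0527
gripper_force: 0.0
```

>>> jog_arm:
  series:
    - [0.0335,0.0255,0,-0.07]
    - [0.0335,0.0255,0,-0.07]
    - [0.0335,0.0255,0,-0.07]
    - [0.0335,0.0255,0,-0.07]
    - [0.0335,0.0255,0,-0.07]
    - [0.0335,0.0255,0,-0.07]
    - [0.03,0.0255,0,-0.07]

```text
clock: 9.07
tcp_pos: [0.4573, -0.2079, 0.4761]
tool_rot: [0.009, 0.704, 0.71, -0.008]
force: [0.9, -1.1, 0.5]
finger_gap: 0.0529
gripper_force: 0.0
```

```bash
python3 - <<'E'
from h import *
s=arm.observe();print(s['joint_pos'].round(3),s['tcp_pos'].round(4),s['tool_rot'].round(4))
p,R=plan([.4785,-.2,.276],0)
im,d=arm.capture('wrist'); C=cal('wrist'); A=allcloud(C,d); hsv=cv2.cvtColor(im,cv2.COLOR_RGB2HSV)
b=(hsv[...,0]>105)&(hsv[...,0]<130)&(hsv[...,1]>120)&(hsv[...,2]>40)&(d>0)
k,l,st,ce=cv2.connectedComponentsWithStats(b.astype(np.uint8))
for i in range(1,k):
    if st[i,4]>30: P=A[l==i]; print(ce[i].round(),st[i,4],np.percentile(P,[3,50,97],0).round(4).tolist())
m=(A[...,2]>.205)&(A[...,2]<.25)&(d>0)&(A[...,1]<-.25)&(A[...,1]>-.31); P=A[m]; print('lamp',len(P),np.percentile(P,[3,50,97],0).round(4).tolist() if len(P) else '')
save('w1',im)
E
```

```text
[-0.445  0.156  1.826 -0.023  1.149 -0.444] [ 0.4573 -0.2079  0.4761] [ 0.0087  0.704   0.7101 -0.0083]
6 [[0.0021, 0.0035, 0.0333, 0.0], [0.0021, 0.0035, 0.0333, 0.0], [0.0021, 0.0035, 0.0333, 0.0], [0.0021, 0.0035, 0.0333, 0.0], [0.0021, 0.0035, 0.0333, 0.0], [0.0021, 0.0035, 0.0333, 0.0]]
[300. 220.] 251 [[0.4731, -0.2523, 0.0888], [0.4843, -0.2399, 0.1196], [0.4988, -0.2335, 0.1227]]
[367. 219.] 317 [[0.5535, -0.2522, 0.0803], [0.5639, -0.2398, 0.1187], [0.5871, -0.2325, 0.1227]]
[432. 219.] 335 [[0.6355, -0.2491, 0.0822], [0.6429, -0.239, 0.1186], [0.6675, -0.2316, 0.1231]]
lamp 2443 [[0.422, -0.2819, 0.2199], [0.4728, -0.2712, 0.2278], [0.6646, -0.2655, 0.2308]]
```

View pics/w1.png

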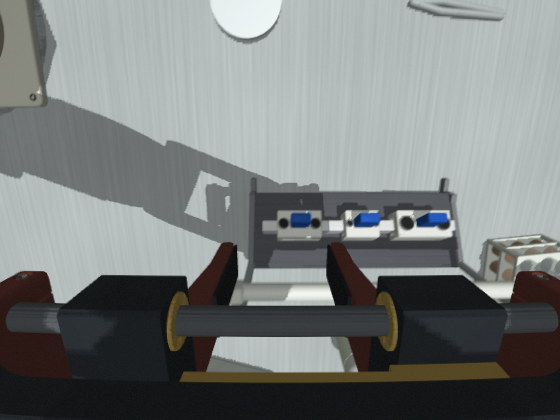

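The wrist picture shows the three fins at (220,300), (219,367) and (219,432), with the lamp tube at row 290 and both fingertips visible. A small tilt toward the panel, about 1.4°, has persisted from the reach-limit test, and it helps. Next I'll settle, descend beside the fin on its open side and measure again.

>>> jog_arm:
  series:
    - [0,0.01,0,0]
    - [0,0,0.033,0]
    - [0,0,0.033,0]
    - [0,0,0.033,0]
    - [0,0,0.033,0]
    - [0,0,0.02,0]
    - [0,0,0,0]
    - [0,0,0,0]

```text
clock: 9.78
tcp_pos: [0.4664, -0.2143, 0.3233]
tool_rot: [0.007, 0.704, 0.71, -0.009]
force: [0.9, -0.4, 0.6]
finger_gap: 0.053
gripper_force: 0.0
```

```bash
python3 - <<'E'
from h import *
s=arm.observe();print(s['joint_pos'].round(3),s['tcp_pos'].round(4),s['tool_rot'].round(4)); print(Rm(s['tool_rot']).round(4).tolist())
p,R=plan([.4785,-.205,.276],0)
E
```

```text
[-0.449  0.377  1.936 -0.03   0.82  -0.436] [ 0.4664 -0.2143  0.3233] [ 0.0074  0.7045  0.7096 -0.0089]
[[-0.0073, 1.0, -0.0021], [0.9997, 0.0073, -0.023], [-0.023, -0.0022, -0.9997]]
2 [[0.0052, 0.0061, 0.0235, 0.0], [0.0052, 0.0061, 0.0235, 0.0]]
```

>>> jog_arm:
  series:
    - [0.003,0.0065,0.0235,0]
    - [0.003,0.0065,0.0235,0]
    - [0,0,0,0]
    - [0,0,0,0]

```text
clock: 10.12
tcp_pos: [0.4799, -0.209, 0.2777]
tool_rot: [0.009, 0.704, 0.71, -0.008]
force: [0.3, 0.4, 1.2]
finger_gap: 0.0528
gripper_force: 0.0
```

```bash
python3 - <<'E'
from h import *
s=arm.observe();print(s['tcp_pos'].round(4),s['tool_rot'].round(4),s['force'].round(1))
im,d=arm.capture('wrist'); C=cal('wrist'); A=allcloud(C,d); hsv=cv2.cvtColor(im,cv2.COLOR_RGB2HSV)
b=(hsv[...,0]>105)&(hsv[...,0]<130)&(hsv[...,1]>120)&(hsv[...,2]>40)&(d>0)
k,l,st,ce=cv2.connectedComponentsWithStats(b.astype(np.uint8))
R=Rm(s['tool_rot']); t=s['tcp_pos']
for i in range(1,k):
    if st[i,4]>60: P=A[l==i]; print(ce[i].round(),st[i,4],np.percentile(P,[3,50,97],0).round(4).tolist(),'tool',np.percentile((P-t)@R,[3,50,97],0).round(4).tolist())
m=(A[...,2]>.205)&(A[...,2]<.25)&(d>0)&(A[...,1]<-.25)&(A[...,1]>-.31); P=A[m]; print('lamp',len(P),np.percentile(P,[3,50,97],0).round(4).tolist() if len(P) else '')
save('w2',im)
im,d=arm.capture('side'); np.savez('side2.npz',im=im,d=d); A=allcloud(cal('side'),d)
Q=(A-t)@R
for a in [.05,.07,.12,.14,.16]:
    q=Q[(d>0)&(Q[...,2]>a)&(Q[...,2]<a+.02)&(abs(Q[...,0])<.05)&(abs(Q[...,1])<.1)]
    if len(q): print(a,len(q),np.percentile(q,[2,50,98],0)[:, :2].round(4).tolist())
E
```

```text
[ 0.4799 -0.209   0.2777] [ 0.0085  0.7041  0.71   -0.0085] [0.3 0.4 1.2]
lamp 0 
0.05 868 [[-0.0342, -0.0864], [-0.0203, 0.0047], [0.0275, 0.0852]]
0.07 142 [[-0.0357, -0.086], [-0.0192, 0.0034], [0.0251, 0.0571]]
0.12 81 [[-0.0142, -0.0396], [-0.0114, 0.0259], [0.0037, 0.0378]]
0.14 105 [[-0.038, -0.0357], [-0.0144, 0.0259], [-0.0004, 0.0875]]
0.16 230 [[-0.0476, -0.0337], [-0.0391, 0.0259], [0.0009, 0.0919]]
```

View pics/w2.png

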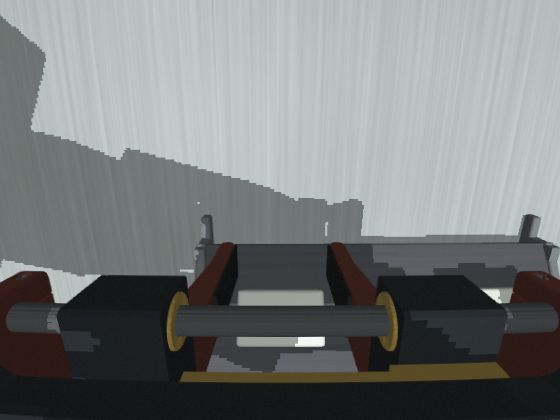

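The wrist view shows the holder block centred between the open fingers (cols 237–325, row 320). The lamp gap, measured within the side camera alone, leaves about 3.5 mm at TCP y = -0.232, with about 9 mm of pad overlap on the fin. I'll slide in slowly while watching the force.

>>> jog_arm:
  series:
    - [-0.006,0,0.001,0]
    - [-0.006,0,0.001,0]
    - [-0.005,0,0,0]
    - [0,0,0,0]

```text
clock: 10.55
tcp_pos: [0.4798, -0.2269, 0.2758]
tool_rot: [0.009, 0.704, 0.71, -0.008]
force: [-0.4, -0.1, 0.2]
finger_gap: 0.0527
gripper_force: 0.0
```

>>> jog_arm:
  series:
    - [-0.002,0,0,0]
    - [-0.002,0,0,0]
    - [0,0,0,0]
    - [0,0,0,0]

```text
clock: 10.88
tcp_pos: [0.4797, -0.2296, 0.2752]
tool_rot: [0.008, 0.704, 0.71, -0.008]
force: [0.2, 0.1, -0.1]
finger_gap: 0.0528
gripper_force: 0.0
```

>>> jog_arm:
  series:
    - [-0.0015,0,0,0]
    - [0,0,0,0]

```text
clock: 11.05
tcp_pos: [0.4798, -0.2312, 0.2752]
tool_rot: [0.008, 0.704, 0.71, -0.008]
force: [-0.1, -0.2, -0.6]
finger_gap: 0.0529
gripper_force: 0.0
```

>>> jog_arm:
  series:
    - [0,0,0,0]
    - [0,0,0,0]
    - [0,0,0,0]
    - [0,0,0,0]
  jaw: -1

```text
clock: 11.38
tcp_pos: [0.4797, -0.2311, 0.2753]
tool_rot: [0.008, 0.704, 0.71, -0.008]
force: [0.3, -0.7, 0.4]
finger_gap: 0.0295
gripper_force: 0.0
```

>>> jog_arm:
  series:
    - [0,0,0,0]
    - [0,0,0,0]
    - [0,0,0,0]

```text
clock: 11.63
tcp_pos: [0.4797, -0.2311, 0.2752]
tool_rot: [0.008, 0.704, 0.71, -0.008]
force: [0.2, 0.5, -0.0]
finger_gap: 0.0235
gripper_force: 30.0
```

>>> jog_arm:
  series:
    - [0.0019,0,-0.0035,0]
    - [0.0019,0,-0.0035,0]

```text
clock: 11.8
tcp_pos: [0.4794, -0.2272, 0.2818]
tool_rot: [0.008, 0.704, 0.71, -0.009]
force: [0.3, -0.8, -2.6]
finger_gap: 0.0235
gripper_force: 30.0
```

>>> jog_arm:
  series:
    - [0.0019,0,-0.0035,0]
    - [0.0019,0,-0.0035,0]
    - [0,0,0,0]

```text
clock: 12.05
tcp_pos: [0.48, -0.2228, 0.2901]
tool_rot: [0.009, 0.704, 0.71, -0.008]
force: [0.9, 0.1, -0.7]
finger_gap: 0.0234
gripper_force: 30.0
```

```bash
python3 - <<'E'
from h import *
im,d=arm.capture('side'); A=allcloud(cal('side'),d); hsv=cv2.cvtColor(im,cv2.COLOR_RGB2HSV)
b=(hsv[...,0]>105)&(hsv[...,0]<130)&(hsv[...,1]>120)&(hsv[...,2]>40)&(d>0)&(A[...,1]<-.2)&(A[...,1]>-.35)
k,l,st,ce=cv2.connectedComponentsWithStats(b.astype(np.uint8))
for i in range(1,k):
    if st[i,4]>10: P=A[l==i]; print(ce[i].round(),st[i,4],np.percentile(P,[5,50,95],0).round(4).tolist())
save('s3',cv2.resize(im[200:330,200:380],None,fx=4,fy=4))
E
```

```text
[259. 261.] 142 [[0.4689, -0.2552, 0.1098], [0.4802, -0.2457, 0.1232], [0.4902, -0.2385, 0.1363]]
[326. 265.] 124 [[0.6334, -0.2605, 0.0948], [0.6433, -0.2533, 0.1083], [0.653, -0.2446, 0.121]]
[292. 267.] 127 [[0.5506, -0.2622, 0.0955], [0.5605, -0.2531, 0.1073], [0.5713, -0.2451, 0.1212]]
```

View pics/s3.png

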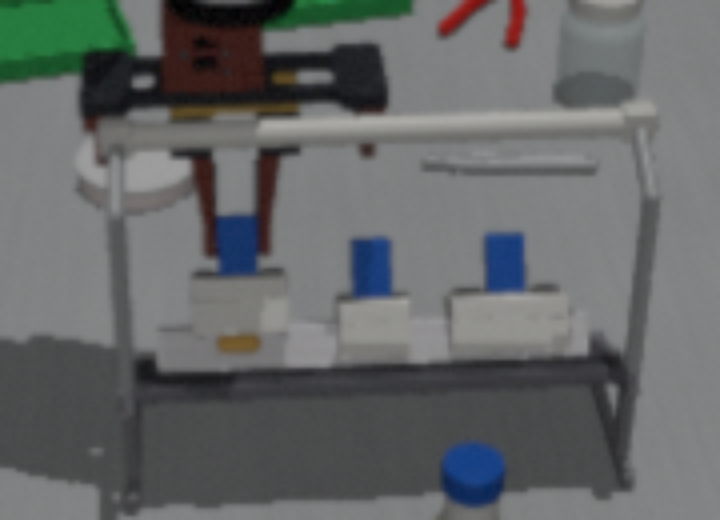

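The side picture shows the middle-sized holder lifted about 16.5 mm along the normal, with the brass roller now visible at crop (240,343) and the other two still seated. I'll pull it clear of the rail, then move away.

>>> jog_arm:
  series:
    - [0.0024,0,-0.0044,0]
    - [0.0024,0,-0.0044,0]
    - [0.0024,0,-0.0044,0]
    - [0.0024,0,-0.0044,0]
    - [0.005,0,-0.0088,0]
    - [0.008,0,-0.012,0]
    - [0.012,0,-0.015,0]
    - [0.016,0,-0.015,0]

```text
clock: 12.77
tcp_pos: [0.4792, -0.1704, 0.3576]
tool_rot: [0.009, 0.704, 0.71, -0.008]
force: [0.2, -0.3, -0.6]
finger_gap: 0.0238
gripper_force: 30.0
```

```bash
python3 - <<'E'
from h import *
s=arm.observe(); print(s['tcp_pos'].round(4),s['tool_rot'].round(4),s['finger_gap'],s['force'].round(1))
f=np.load('top0.npz'); im,d=f['im'],f['d']; A=allcloud(cal('top'),d); hsv=cv2.cvtColor(im,cv2.COLOR_RGB2HSV)
g=(hsv[...,0]>45)&(hsv[...,0]<80)&(hsv[...,1]>120)&(hsv[...,2]>40)&(d>0)&(A[...,0]>.415)&(A[...,1]>.2)&(A[...,1]<.45)&(A[...,2]<.05)
P=A[g]; fl=P[P[:,2]<.01]; 
for z in (P,fl):
    r=cv2.minAreaRect(z[:,:2].astype(np.float32)); print(r)
cs,_=cv2.findContours(g.astype(np.uint8),0,1); c=max(cs,key=cv2.contourArea); b=cv2.boxPoints(cv2.minAreaRect(c)); 
K,D,o,R=cal('top'); u=cv2.undistortPoints(b[:,None].astype(np.float64),K,D)[:,0]; v=np.c_[u,np.ones(4)]@R.T; q=o+v*((.02-o[2])/v[:,2])[:,None]; print(q.round(4)[:,:2].tolist())
print('floor z',np.median(fl[:,2]))
E
```

```text
[ 0.4792 -0.1704  0.3576] [ 0.0086  0.7044  0.7097 -0.0084] 0.02384908655249197 [ 0.2 -0.3 -0.6]
((0.5395336151123047, 0.3165711462497711), (0.17982307076454163, 0.13155756890773773), 10.797887802124023)
((0.5411349534988403, 0.31755825877189636), (0.17085053026676178, 0.12802930176258087), 10.778587341308594)
[[0.6168, 0.3998], [0.6386, 0.2691], [0.4618, 0.2344], [0.4397, 0.3633]]
floor z 0.0045887683662992895
```

The holder is free and gripped, but it leans 30° in the upright hand. Before placing it I'll swing it upright in the pads by pressing its block gently against the fixed lamp tube. The tube is parallel to the block and well below the gripper body.

>>> jog_arm:
  series:
    - [0,0,-0.025,0]
    - [0,0,-0.02,0]
    - [-0.008,0,-0.003,0]
    - [-0.008,0,0,0]
    - [0,0,0,0]
    - [0,0,0,0]

```text
clock: 13.27
tcp_pos: [0.4789, -0.1862, 0.4036]
tool_rot: [0.008, 0.705, 0.71, -0.009]
force: [0.6, -0.9, -1.5]
finger_gap: 0.0237
gripper_force: 30.0
```

```bash
cat > hold.py <<'E'
from h import *
def hold(cam='side'):
    s=arm.observe(); t=s['tcp_pos']; R=Rm(s['tool_rot'])
    im,d=arm.capture(cam); A=allcloud(cal(cam),d); hsv=cv2.cvtColor(im,cv2.COLOR_RGB2HSV)
    Q=A-(t+R[:,2]*.17)
    near=(d>0)&(np.linalg.norm(Q,axis=-1)<.11)&(A[...,2]>.004)
    b=near&(hsv[...,0]>105)&(hsv[...,0]<130)&(hsv[...,1]>120)&(hsv[...,2]>40)
    w=near&(hsv[...,1]<45)&(hsv[...,2]>75)&(A[...,2]<t[2]-.15)
    print(s['clock'].round(2),'tcp',t.round(4),s['force'].round(1),s['finger_gap'].round(4))
    for n,m in (('fin',b),('white',w)):
        if m.sum()>10:
            P=A[m]; c,v=np.linalg.eigh(np.cov(P.T)); print(n,m.sum(),np.percentile(P-t,[3,50,97],0).round(4).tolist(),'normal',v[:,0].round(3),np.sqrt(c).round(4))
    return im,d,A
E
python3 - <<'E'
from hold import *
im,d,A=hold(); np.savez('s4.npz',im=im,d=d); save('s4',cv2.resize(im[150:330,200:380],None,fx=3,fy=3))
E
```

```text
Traceback (most recent call last):
  File "hold.py", line 9, in hold
    print(s['clock'].round(2),'tcp',t.round(4),s['force'].round(1),s['finger_gap'].round(4))
          ^^^^^^^^^^^^^^^^
AttributeError: 'float' object has no attribute 'round'
```

```bash
sed -i "s/s\['clock'\].round(2)/round(float(s['clock']),2)/; s/s\['finger_gap'\].round(4)/round(float(s['finger_gap']),4)/" hold.py
python3 - <<'E'
from hold import *
im,d,A=hold(); np.savez('s4.npz',im=im,d=d); save('s4',cv2.resize(im[150:330,200:380],None,fx=3,fy=3))
E
```

```text
13.32 tcp [ 0.4789 -0.186   0.4034] [ 0.5 -0.4 -1. ] 0.0238
fin 143 [[-0.0119, -0.0316, -0.181], [-0.0003, -0.0223, -0.167], [0.0116, -0.0132, -0.1536]] normal [-0.143  0.852 -0.503] [0.0028 0.0071 0.0094]
white 613 [[-0.0506, -0.102, -0.1947], [-0.0013, -0.0934, -0.1808], [0.0513, -0.0319, -0.1731]] normal [0.017 0.106 0.994] [0.006  0.0262 0.028 ]
```

View pics/s4.png

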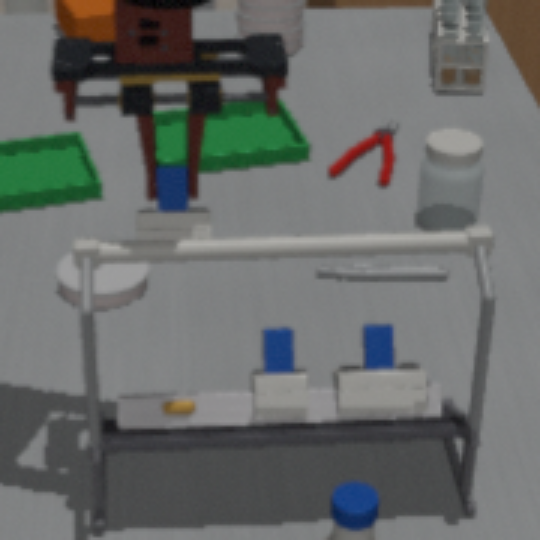

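The side picture shows the holder gripped behind the lamp tube at crop (175,200), still leaning 30°. The other two holders are seated and the empty slot's brass roller shows. Now the gentle press against the tube.

>>> jog_arm:
  series:
    - [-0.012,0,-0.006,0]
    - [-0.012,0,-0.006,0]
    - [-0.003,0,0,0]
    - [0,0,0,0]

```text
clock: 13.7
tcp_pos: [0.4798, -0.2139, 0.4178]
tool_rot: [0.009, 0.705, 0.709, -0.008]
force: [-0.2, 0.4, -0.7]
finger_gap: 0.0233
gripper_force: 30.0
```

>>> jog_arm:
  series:
    - [-0.003,0,-0.002,0]
    - [-0.003,0,-0.003,0]
    - [0,0,0,0]

```text
clock: 13.95
tcp_pos: [0.4794, -0.2184, 0.4223]
tool_rot: [0.008, 0.704, 0.71, -0.008]
force: [0.2, 2.0, -2.2]
finger_gap: 0.0236
gripper_force: 30.0
```

>>> jog_arm:
  series:
    - [-0.003,0,-0.003,0]
    - [-0.003,0,-0.003,0]
    - [0,0,0,0]

```text
clock: 14.2
tcp_pos: [0.4795, -0.2243, 0.4287]
tool_rot: [0.008, 0.704, 0.71, -0.008]
force: [-0.5, 5.5, -1.8]
finger_gap: 0.0237
gripper_force: 30.0
```

>>> jog_arm:
  series:
    - [-0.003,0,-0.003,0]
    - [-0.003,0,-0.003,0]
    - [0,0,0,0]

```text
clock: 14.45
tcp_pos: [0.4797, -0.2304, 0.4352]
tool_rot: [0.008, 0.704, 0.71, -0.008]
force: [-1.5, 5.0, -1.6]
finger_gap: 0.0237
gripper_force: 30.0
```

```bash
python3 - <<'E'
from hold import *
hold()
E
```

```text
14.45 tcp [ 0.4797 -0.2304  0.4352] [-1.5  5.  -1.6] 0.0237
fin 159 [[-0.0103, -0.0234, -0.1869], [0.0009, -0.0187, -0.1706], [0.0124, -0.0135, -0.1549]] normal [-0.098  0.977 -0.189] [0.002  0.007  0.0101]
white 893 [[-0.0712, -0.0599, -0.2194], [-0.0018, -0.0512, -0.207], [0.0805, -0.0243, -0.1877]] normal [ 0.016 -0.643  0.766] [0.0043 0.0141 0.0416]
```

>>> jog_arm:
  series:
    - [-0.003,0,-0.001,0]
    - [-0.003,0,-0.001,0]
    - [-0.003,0,-0.001,0]
    - [0,0,0,0]

```text
clock: 14.83
tcp_pos: [0.4798, -0.239, 0.4385]
tool_rot: [0.008, 0.704, 0.71, -0.008]
force: [-2.1, 7.0, 1.8]
finger_gap: 0.0239
gripper_force: 30.0
```

```bash
python3 - <<'E'
from hold import *
hold()
E
```

```text
14.83 tcp [ 0.4798 -0.239   0.4385] [-2.1  7.   1.8] 0.0239
fin 159 [[-0.0104, -0.0189, -0.1879], [0.0008, -0.0158, -0.1706], [0.0122, -0.0104, -0.1556]] normal [ 0.04  -0.992  0.116] [0.0018 0.0069 0.0103]
white 908 [[-0.0715, -0.057, -0.2231], [-0.0021, -0.0431, -0.2102], [0.0826, -0.0185, -0.1898]] normal [ 0.018 -0.695  0.719] [0.0042 0.0139 0.0427]
```

>>> jog_arm:
  series:
    - [-0.003,0,0,0]
    - [-0.003,0,0,0]
    - [0,0,0,0]
    - [0.015,0,0,0]
    - [0.03,0,0,0]
    - [0,0,0,0]

```text
clock: 15.38
tcp_pos: [0.4795, -0.1981, 0.4375]
tool_rot: [0.009, 0.704, 0.71, -0.008]
force: [0.4, -0.1, -1.3]
finger_gap: 0.0237
gripper_force: 30.0
```

```bash
python3 - <<'E'
from hold import *
hold(); hold()
E
```

```text
15.38 tcp [ 0.4795 -0.1981  0.4375] [ 0.4 -0.1 -1.3] 0.0237
fin 144 [[-0.0101, -0.0179, -0.1879], [-0.0002, -0.0139, -0.1702], [0.0113, -0.0099, -0.1555]] normal [-0.045  0.999 -0.026] [0.0021 0.0069 0.0105]
white 776 [[-0.0556, -0.0902, -0.2227], [-0.001, -0.0753, -0.2098], [0.0536, -0.0164, -0.1909]] normal [ 0.011 -0.15   0.989] [0.0082 0.0283 0.0312]
15.43 tcp [ 0.4798 -0.1993  0.4377] [-0.8 -0.3 -1.1] 0.0241
fin 138 [[-0.0101, -0.0179, -0.1877], [0.0004, -0.0143, -0.1705], [0.0109, -0.0107, -0.1549]] normal [-0.043  0.998 -0.039] [0.0019 0.0066 0.0103]
white 792 [[-0.0558, -0.0889, -0.2224], [-0.0002, -0.075, -0.2099], [0.0554, -0.0156, -0.1905]] normal [-0.017  0.161 -0.987] [0.0082 0.0289 0.0306]
```

The lean is now about 2°. I'll travel to the far tray, whose yaw is about 11°, twisting on the way.

```bash
python3 - <<'E'
from h import *
p,R=plan([.538,.327,.40],-10.5,vmax=.035)
print(R.round(3).tolist())
p,R=plan([.538,.327,.245],0,p0=p,R0=R,vmax=.03)
E
```

```text
16 [[0.033, 0.004, 0.0015, -0.66], [0.0329, 0.0043, 0.0015, -0.66], [0.0329, 0.0047, 0.0015, -0.66], [0.0328, 0.0051, 0.0015, -0.66], [0.0327, 0.0055, 0.0015, -0.66], [0.0327, 0.0058, 0.0015, -0.66], [0.0326, 0.0062, 0.0015, -0.66], [0.0325, 0.0066, 0.0015, -0.66], [0.0325, 0.007, 0.0015, -0.66], [0.0324, 0.0073, 0.0015, -0.66], [0.0323, 0.0077, 0.0015, -0.66], [0.0322, 0.0081, 0.0015, -0.66], [0.0321, 0.0084, 0.0015, -0.66], [0.032, 0.0088, 0.0015, -0.66], [0.0319, 0.0092, 0.0015, -0.66], [0.0318, 0.0095, 0.0015, -0.66]]
[[-0.192, 0.981, 0.002], [0.981, 0.192, -0.026], [-0.026, -0.003, -1.0]]
6 [[0.0007, 0.0001, 0.0258, 0.0], [0.0007, 0.0001, 0.0258, 0.0], [0.0007, 0.0001, 0.0258, 0.0], [0.0007, 0.0001, 0.0258, 0.0], [0.0007, 0.0001, 0.0258, 0.0], [0.0007, 0.0001, 0.0258, 0.0]]
```

>>> jog_arm:
  series:
    - [0.02,0.004,0.0015,-0.66]
    - [0.033,0.004,0.0015,-0.66]
    - [0.033,0.0045,0.0015,-0.66]
    - [0.033,0.005,0.0015,-0.66]
    - [0.033,0.0055,0.0015,-0.66]
    - [0.033,0.006,0.0015,-0.66]
    - [0.033,0.006,0.0015,-0.66]
    - [0.033,0.0065,0.0015,-0.66]

```text
clock: 16.15
tcp_pos: [0.5091, 0.0531, 0.4195]
tool_rot: [0.009, 0.671, 0.742, -0.008]
force: [0.3, 0.1, -0.7]
finger_gap: 0.0238
gripper_force: 30.0
```

>>> jog_arm:
  series:
    - [0.0325,0.007,0.0015,-0.66]
    - [0.0325,0.007,0.0015,-0.66]
    - [0.0325,0.0075,0.0015,-0.66]
    - [0.0325,0.008,0.0015,-0.66]
    - [0.0325,0.0085,0.0015,-0.66]
    - [0.032,0.009,0.0015,-0.66]
    - [0.03,0.009,0.0015,-0.66]
    - [0.02,0.0095,0.0015,-0.66]

```text
clock: 16.82
tcp_pos: [0.5404, 0.3056, 0.4013]
tool_rot: [0.008, 0.635, 0.772, -0.008]
force: [0.6, 0.0, -0.2]
finger_gap: 0.0234
gripper_force: 30.0
```

>>> jog_arm:
  series:
    - [0.008,0,0,0]
    - [0,0,0,0]
    - [0,0,0,0]

```text
clock: 17.07
tcp_pos: [0.5381, 0.3107, 0.4007]
tool_rot: [0.008, 0.636, 0.772, -0.009]
force: [-0.4, 0.1, -1.3]
finger_gap: 0.0238
gripper_force: 30.0
```

```bash
python3 - <<'E'
from hold import *
hold(); s=arm.observe(); R=Rm(s['tool_rot']); print(R.round(3).tolist(), 'yaw',np.degrees(np.arctan2(R[1,1],R[0,1])).round(2))
plan([.538,.327,.25],0,vmax=.03)
E
```

```text
17.07 tcp [0.5381 0.3107 0.4007] [-0.4  0.1 -1.3] 0.0238
fin 75 [[-0.0098, -0.0198, -0.1878], [0.0005, -0.0131, -0.1703], [0.0138, -0.0075, -0.1552]] normal [-0.259  0.966  0.016] [0.003  0.0075 0.0102]
white 205 [[-0.0297, -0.0321, -0.2241], [-0.0004, -0.0261, -0.2061], [0.03, -0.0046, -0.1898]] normal [ 0.001 -0.997  0.076] [0.007  0.011  0.0184]
[[-0.191, 0.982, 0.0], [0.981, 0.191, -0.025], [-0.024, -0.005, -1.0]] yaw 10.99
6 [[0.0034, 0.0007, 0.0251, 0.0], [0.0034, 0.0007, 0.0251, 0.0], [0.0034, 0.0007, 0.0251, 0.0], [0.0034, 0.0007, 0.0251, 0.0], [0.0034, 0.0007, 0.0251, 0.0], [0.0034, 0.0007, 0.0251, 0.0]]
```

>>> jog_arm:
  series:
    - [0.003,0,0.015,0]
    - [0.003,0,0.03,0]
    - [0.003,0,0.03,0]
    - [0.002,0,0.03,0]
    - [0.002,0,0.025,0]
    - [0,0,0.02,0]
    - [0,0,0.009,0]
    - [0,0,0,0]

```text
clock: 17.78
tcp_pos: [0.5349, 0.3186, 0.2398]
tool_rot: [0.007, 0.636, 0.771, -0.011]
force: [0.4, -0.3, -1.5]
finger_gap: 0.0236
gripper_force: 30.0
```

>>> jog_arm:
  series:
    - [0,0,0,0]
    - [0,0,0.001,0]

```text
clock: 17.95
tcp_pos: [0.5361, 0.3201, 0.2422]
tool_rot: [0.008, 0.636, 0.772, -0.008]
force: [0.6, 0.1, -0.3]
finger_gap: 0.024
gripper_force: 30.0
```

>>> jog_arm:
  series:
    - [0,0,0.003,0]
    - [0,0,0.003,0]
    - [0,0,0.002,0]
    - [0,0,0,0]

```text
clock: 18.28
tcp_pos: [0.5352, 0.3201, 0.2324]
tool_rot: [0.008, 0.636, 0.772, -0.009]
force: [-0.5, 0.1, -1.0]
finger_gap: 0.0235
gripper_force: 30.0
```

>>> jog_arm:
  series:
    - [0,0,0.001,0]
    - [0,0,0.001,0]
    - [0,0,0.001,0]
    - [0,0,0,0]

```text
clock: 18.62
tcp_pos: [0.5353, 0.3201, 0.23]
tool_rot: [0.008, 0.636, 0.772, -0.009]
force: [-2.1, -1.3, 4.2]
finger_gap: 0.0236
gripper_force: 30.0
```

>>> jog_arm:
  series:
    - [0,0,0.001,0]
    - [0,0,0,0]

```text
clock: 18.78
tcp_pos: [0.5353, 0.3201, 0.2299]
tool_rot: [0.008, 0.636, 0.772, -0.009]
force: [-4.3, -2.6, 13.3]
finger_gap: 0.0234
gripper_force: 30.0
```

Floor contact is confirmed at about 13 N upward. I'll check the holder's lean and then open.

```bash
python3 - <<'E'
from hold import *
im,d,A=hold(); save('s5',cv2.resize(im[110:240,210:370],(800,600)))
E
```

```text
18.78 tcp [0.5353 0.3201 0.2299] [-4.3 -2.6 13.3] 0.0234
fin 58 [[-0.0077, -0.0193, -0.1884], [0.0013, -0.0133, -0.1687], [0.0113, -0.0074, -0.1556]] normal [-0.343  0.939 -0.012] [0.0031 0.0067 0.0103]
white 165 [[-0.0288, -0.0359, -0.2226], [-0.0013, -0.0253, -0.2041], [0.0273, -0.0044, -0.189]] normal [ 0.064  0.963 -0.262] [0.0082 0.0118 0.0185]
```

>>> jog_arm:
  series:
    - [0,0,0,0]
    - [0,0,0,0]
    - [0,0,0,0]
    - [0,0,0,0]
    - [0,0,0,0]
  jaw: 0

```text
clock: 19.25
tcp_pos: [0.5353, 0.32, 0.2283]
tool_rot: [0.008, 0.636, 0.772, -0.009]
force: [0.5, 1.0, -0.3]
finger_gap: 0.0443
gripper_force: 0.0
```

>>> jog_arm:
  series:
    - [0,0,-0.005,0]
    - [0,0,-0.01,0]
    - [0,0,-0.02,0]
    - [0,0,-0.03,0]
    - [0,0,-0.04,0]
    - [0,0,-0.04,0]
    - [0,0,-0.02,0]
    - [0,0,0,0]

```text
clock: 19.92
tcp_pos: [0.5365, 0.3248, 0.4005]
tool_rot: [0.009, 0.636, 0.772, -0.004]
force: [0.8, 0.7, -0.1]
finger_gap: 0.0439
gripper_force: 0.0
```

```bash
python3 - <<'E'
from h import *
s=arm.observe(); print(s['clock'],s['tcp_pos'].round(3),s['force'].round(1),s['finger_gap'])
for n in ['top','side','wrist']:
    im,d=arm.capture(n); A=allcloud(cal(n),d); hsv=cv2.cvtColor(im,cv2.COLOR_RGB2HSV)
    reg=(d>0)&(abs(A[...,0]-.538)<.06)&(abs(A[...,1]-.31)<.05)&(A[...,2]>.012)&(A[...,2]<.09)
    b=reg&(hsv[...,0]>105)&(hsv[...,0]<130)&(hsv[...,1]>120); w=reg&(hsv[...,1]<60)&(hsv[...,2]>60)
    for k,m in (('fin',b),('white',w)):
        if m.sum()>15:
            P=A[m]; print(n,k,m.sum(),np.percentile(P,[3,50,97],0).round(3).tolist(),cv2.minAreaRect(P[:,:2].astype(np.float32)))
    if n!='top': save('end_'+n,im)
    if n=='side': a=cv2.resize(im[130:330,190:390],(400,400))
    if n=='wrist': save('end',np.hstack([a,cv2.resize(im,(400,400))]))
E
```

```text
19.9167 [0.536 0.325 0.4  ] [ 0.8  0.7 -0.1] 0.04385686767038754
top fin 41 [[0.522, 0.303, 0.046], [0.532, 0.307, 0.072], [0.544, 0.313, 0.078]] ((0.5330789089202881, 0.30809953808784485), (0.022270509973168373, 0.009671377949416637), 8.904051780700684)
top white 160 [[0.504, 0.289, 0.024], [0.529, 0.302, 0.039], [0.562, 0.328, 0.045]] ((0.5327566862106323, 0.310351699590683), (0.05721653997898102, 0.039048533886671066), 9.7667818069458)
side fin 57 [[0.528, 0.298, 0.042], [0.535, 0.306, 0.057], [0.546, 0.312, 0.074]] ((0.5364431738853455, 0.3038225769996643), (0.02008862979710102, 0.017606070265173912), 87.12767791748047)
side white 149 [[0.507, 0.286, 0.013], [0.534, 0.295, 0.03], [0.563, 0.318, 0.04]] ((0.5343198180198669, 0.30445417761802673), (0.05824577435851097, 0.03749224543571472), 11.401670455932617)
wrist fin 376 [[0.524, 0.304, 0.043], [0.534, 0.314, 0.072], [0.544, 0.317, 0.074]] ((0.5345171689987183, 0.31011101603507996), (0.022500069811940193, 0.01214910764247179), 10.717111587524414)
wrist white 1061 [[0.506, 0.291, 0.015], [0.532, 0.32, 0.036], [0.562, 0.331, 0.039]] ((0.5343466401100159, 0.31002265214920044), (0.05696961283683777, 0.03621481731534004), 11.454071044921875)
```

View pics/end.png

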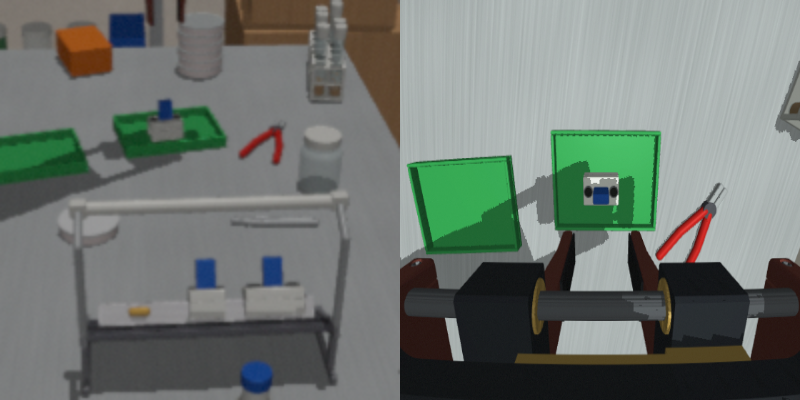

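The holder stands upright in the far tray at side crop (165,120) and wrist crop (600,190). It is aligned with the tray at about 11° yaw, with its top at 0.075 m. The other two holders are still seated on the rail and the bystanders have not moved. I'll hand the job in.

```bash
python3 -c "
from rig import arm
print(arm.job_done())"
```

```text
the job is handed in; nothing more can be done
None
```

The middle-sized holder is off the rail and standing upright in line with the far green tray, and the job was handed in at 20 s. The verdict isn't shown; one risk is that joint 3 briefly read 0.085 rad, just under its printed 0.09 limit, during a reach test. I also pressed the held holder lightly (about 7 N) against the fixed lamp tube to straighten it.

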